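Pack the capped sample pots and cover the carrier

TASK

Pack the three capped sample pots into the carrier, each standing upright on the carrier's floor in the pocket made for its size, then put the cover on the carrier so that it sits level and fully down all round. Leave the two open, empty pots where they stand.

Things in the scene. Friction and masses are not known exactly. Their poses are not given: they have to be found in the camera images.
- small_center (a point): the small capped sample pot: white plastic cylinder 30 mm in diameter, 54 mm tall, the top 15 mm a closed grey screw cap (all grey from above); straight sides; loose, upright on the worktop. Point: its centre, 27 mm above its underside; z up along its axis.
- medium_center (a point): the medium capped sample pot: white plastic cylinder 40 mm in diameter, 54 mm tall, the top 15 mm a closed grey screw cap (all grey from above); straight sides; loose, upright on the worktop. Point: its centre, 27 mm above its underside; z up along its axis.
- large_center (a point): the large capped sample pot: white plastic cylinder 50 mm in diameter, 54 mm tall, the top 15 mm a closed grey screw cap (all grey from above); straight sides; loose, upright on the worktop. Point: its centre, 27 mm above its underside; z up along its axis.
- open_medium_center (a point): look-alike that is not packed: an open, empty white pot of the medium size without a cap, 40 mm in diameter, 50 mm tall, hollow seen from above; loose and light. Point: its centre, 25 mm above its underside.
- open_large_center (a point): look-alike that is not packed: an open, empty white pot of the large size without a cap, 50 mm in diameter, 50 mm tall, hollow seen from above; loose and light. Point: its centre, 25 mm above its underside.
- pocket_small: the pocket for the small capped pot: grey plate 72 x 72 mm, 7 mm thick, with a round 44 mm hole right through its middle (dark carrier floor seen in it), fixed in the carrier. Origin: centre of the hole, at the plate's underside = top of the carrier's floor plate, 4 mm above the worktop. The three pockets lie in a row along the carrier, 74 mm apart, in an order that changes.
- pocket_medium: the pocket for the medium capped pot: grey plate 72 x 72 mm, 7 mm thick, with a round 54 mm hole right through its middle (dark carrier floor seen in it), fixed in the carrier. Origin: centre of the hole, at the plate's underside = top of the carrier's floor plate, 4 mm above the worktop. The three pockets lie in a row along the carrier, 74 mm apart, in an order that changes.
- pocket_large: the pocket for the large capped pot: grey plate 72 x 72 mm, 7 mm thick, with a round 64 mm hole right through its middle (dark carrier floor seen in it), fixed in the carrier. Origin: centre of the hole, at the plate's underside = top of the carrier's floor plate, 4 mm above the worktop. The three pockets lie in a row along the carrier, 74 mm apart, in an order that changes.
- carrier: the carrier: shallow white tray, fixed to the worktop, holding the pockets. Floor plate 114 (x) x 262 (y) x 4 mm; on it a low wall 3 mm thick, 82 x 230 mm outside, its top 12 mm above the worktop. The floor plate's margin outside the wall (16 mm) is the ledge on which the cover's lower edge rests. Origin: centre of its underside, on the worktop; y along its length, z up.
- cover_grip (a point): the loose cover (0.22 kg): deep white box, mouth down, 100 (x) x 248 (y) x 66 mm high, walls 3 mm; fits over the carrier's wall, 6 mm spare each side, either way round. On top a solid grey grip bar 16 mm thick (x), 90 long (y), its top 98 mm above the cover's lower edge. Point: in the bar, 84 mm above that edge; y along bar, z up. Fully down on the carrier: 88 mm above the worktop.
Not all that is in view belongs to the job. Leave any pink or red look-alike of the part that bears large_center alone.

How it is judged:
By the outcome, as a careful person would: the job done as asked, in the order asked, and still so for the second after the job is handed in, with the robot touching nothing.
It also fails if it takes over 96 s, if anything falls off the work surface, if the arm or the gripper's body presses on something with over 40 N, if the wrist force passes 120 N, or if a joint passes its speed limit or range.

ROBOT

A 6-joint arm with a two-finger parallel gripper is mounted at the origin on the work surface. World frame = base frame: x ahead of the robot, y to its left, z up, the work surface at z = 0. Lengths are in m, angles in degrees, forces in N, time in s.
With the tool pointing down it reaches from about 0.3 to 0.75 m from the base axis. Payload 8.5 kg.
Tool frame: the origin (TCP) lies on the centre line of the jaws, within the pads' length; the fingertips stand 14 mm ahead of it and the grasp point (between the pads) lies 5 mm behind it; z points along the fingers, y is the line along which they close (so a half turn about z gives the same grasp; the last joint's range is limited). The gripper opens to 85 mm and grips with 20 to 120 N. Pads are 22 mm wide; open, the fingers measure 114 mm over their backs; the gripper's body (76 mm by 85 mm) begins 54 mm behind the grasp point. The pads swing forward as they close: fully open they stand 13 mm farther back than shut.
Start: joints at [-83.841, 21.807, 74.336, -0, 83.858, -12.336], TCP at [0.174, -0.522, 0.245] pointing down, gripper open.
Joint ranges: [-178.18, 178.18], [-50.72, 133.34], [12.68, 142.11], [-81.47, 261.47], [9.98, 163.14], [-165.26, 165.26]. Speed limits (degrees/s): [136.94, 136.94, 180, 180, 180, 180].

INTERFACE

Orientations are given as [roll, pitch, yaw] about the fixed x, y, z axes, in that order (R = Rz(yaw) Ry(pitch) Rx(roll)).
In Python, from station import * gives the robot as it stands.
- The arm moves only by the tool apply_moves, never from a script. Its argument "commands" is a list of rows, each an object of numbers: "x", "y", "z": the shift along the tool's x, y, z each as a share of 150 mm, from -1 to 1; "wx", "wy", "wz": the turn, a rotation vector about the tool's x, y, z each as a share of 1.5 rad, from -1 to 1; "claw": the opening, from -1 (shut) to 1 (fully open). A call has 1 to 20 rows; each row is the pose to reach, as a shift and turn from the pose commanded when the call began, along the tool's axes at that moment; what a row does not reach only later rows make up. A row lasts 1/10 s, in which the tool goes at most 50 mm and 8.59 degrees, less where a joint would pass 70% of its speed; a pose out of reach is approached as far as the arm can. A call with a number of a shift or a turn outside -1 to 1 is refused whole. A call with a gripper value outside its range is refused whole. The fingers move at their own pace and stop on an object; "newtons" is the grip in N (left out, the last holds). Time passes only in rows, so rows that repeat a pose let the fingers close. It gives the time, the measured TCP pose, the force, the opening and the grip force at its end, in the units of the state.
- get_state(): the state, without advancing time (a new reading comes with each control period).
- read_camera(name): name is "side" or "top" or "wrist"; returns the picture (384x512x3 uint8, red, green, blue); there is no depth.
- camera_model(name): a dict with "fx", "fy", "cx", "cy" (pixels), "k1" (the pictures are not rectified: a ray, as slopes to the right and down, at radius r is drawn at 1 + k1 r^2 times it, then the intrinsics apply), "rvec" (rotation vector, rad) and "tvec" (3), from world to camera coordinates, as OpenCV has them. Camera axes: x right, y down, z forward; pixel columns grow to the right and rows downward; lengths in m; the calibration is good to about 2 mm. A picture is of the moment at which its call begins: read the wrist's pose just before it. camera_model takes no time and is no camera call; for the wrist camera it gives the pose at the moment of the call.
- sign_off(): hands the job in; it is judged then, once.
The state is a dict: "time": time; "joint_pos": joint angles; "dq": joint speeds; "joint_torque": joint torques, N m; "ee_pos": TCP position; "eef_rot": TCP orientation; "ft_force": force on the tool from outside, world axes, zero at the start; "moment": the same for the moment, N m; "gripper_width": finger opening in m; "grasp_force": force on a finger pad.
Only numpy, scipy, OpenCV 4.12 (cv2) and the standard library are available. Lean on these libraries where they do the work, as an engineer would, in place of code of your own. Each camera call takes 0.05 s, during which the arm holds its last target. There are 200 camera calls.

## Working session

There is one attempt and no reset: what is moved stays moved. The work goes in short steps, Python scripts to look and compute and a tool call to move; the robot and the scene stay as the last step left them, time stands still between calls to the robot, and variables do not carry over. Pictures are saved under pics/ and viewed, at most 17 in all, crops included, and the job is handed in when it is done.

Besides the shell and the picture viewer there is one more tool, called in YAML: its name, and indented under it one key for each argument. apply_moves: Moves the arm, as the interface text tells. Its arguments: {"type":"object","properties":{"commands":{"type":"array","items":{"type":"object","properties":{"x":{"type":"number","minimum":-1,"maximum":1},"y":{"type":"number","minimum":-1,"maximum":1},"z":{"type":"number","minimum":-1,"maximum":1},"wx":{"type":"number","minimum":-1,"maximum":1},"wy":{"type":"number","minimum":-1,"maximum":1},"wz":{"type":"number","minimum":-1,"maximum":1},"claw":{"type":"number"}}}},"newtons":{"type":"number"}},"required":["commands"]}

```bash
mkdir -p pics
cat > h.py <<'E'
from station import *
import numpy as np, cv2
def save(n,img): cv2.imwrite('pics/'+n+'.png',img[:,:,::-1])
def ray(m,u,v):
    R=cv2.Rodrigues(np.array(m['rvec'],float))[0]; t=np.array(m['tvec'],float)
    K=np.array([[m['fx'],0,m['cx']],[0,m['fy'],m['cy']],[0,0,1.]])
    xd=np.array([(u-m['cx'])/m['fx'],(v-m['cy'])/m['fy']]); x=xd.copy()
    for _ in range(30): x=xd/(1+m['k1']*(x@x))
    return -R.T@t, R.T@np.array([x[0],x[1],1.])
def onz(m,u,v,z):
    c,d=ray(m,u,v); return c+d*(z-c[2])/d[2]
def proj(m,p):
    R=cv2.Rodrigues(np.array(m['rvec'],float))[0]; q=R@np.array(p,float)+np.array(m['tvec'],float)
    x=q[:2]/q[2]; x=x*(1+m['k1']*(x@x)); return np.array([x[0]*m['fx']+m['cx'],x[1]*m['fy']+m['cy']])
E
python3 - <<'E'
from h import *
s=get_state(); print({k:np.round(s[k],3) for k in s})
for n in ['top','side','wrist']:
    m=camera_model(n); print(n,{k:np.round(m[k],3) for k in m}, ray(m,256,192))
    save(n+'0',read_camera(n))
E
```

```text
{'time': np.float64(0.0), 'joint_pos': array([-8.3842e+01,  2.1841e+01,  7.4387e+01,  2.0000e-03,  8.3858e+01,
       -1.2336e+01]), 'dq': array([ 0.061,  0.056,  0.025, -0.067, -0.127,  0.01 ]), 'joint_torque': array([ 0.0000e+00, -4.4847e+01, -2.3128e+01, -0.0000e+00,  5.0000e-03,
       -0.0000e+00]), 'ee_pos': array([ 0.174, -0.521,  0.245]), 'eef_rot': array([-1.79917e+02, -2.00000e-02,  1.84950e+01]), 'ft_force': array([0.344, 0.39 , 0.636]), 'moment': array([ 0.017, -0.075, -0.016]), 'grasp_force': np.float64(0.0), 'gripper_width': np.float64(0.086)}
top {'fx': np.float64(440.017), 'fy': np.float64(440.017), 'cx': np.float64(259.468), 'cy': np.float64(190.721), 'k1': np.float64(-0.08), 'rvec': array([ 2.187, -2.146,  0.125]), 'tvec': array([-0.05 ,  0.452,  1.167])} (array([ 0.32159089, -0.03707201,  1.21046712]), array([ 0.10737789,  0.00431431, -0.99424441]))
side {'fx': np.float64(484.216), 'fy': np.float64(484.216), 'cx': np.float64(259.065), 'cy': np.float64(186.014), 'k1': np.float64(-0.161), 'rvec': array([ 0.963, -2.326,  1.17 ]), 'tvec': array([0.271, 0.249, 0.913])} (array([-0.23891739,  0.59787122,  0.7448839 ]), array([ 0.58160663, -0.54904649, -0.60039536]))
wrist {'fx': np.float64(266.32), 'fy': np.float64(266.32), 'cx': np.float64(252.444), 'cy': np.float64(193.983), 'k1': np.float64(-0.054), 'rvec': array([-2.364,  1.702,  0.234]), 'tvec': array([-0.549, -0.035,  0.378])} (array([ 0.23802976, -0.49980463,  0.37242819]), array([-0.24346435, -0.09409727, -0.96545563]))
```

View pics/top0.png

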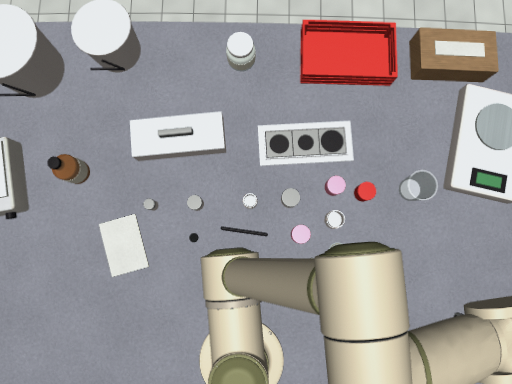

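View pics/side0.png

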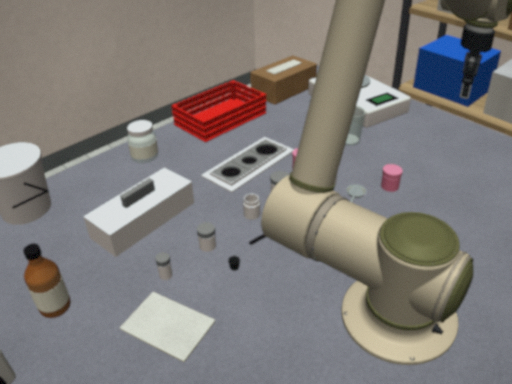

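The top view shows, among the grey-capped pots, (149,204) smallest, (194,202) medium and (291,197) largest. The open pots are at (250,200) and (335,219). The pink and red look-alikes are at (336,185), (301,234) and (366,191). The carrier is at (305,143) with its holes at (279,144) medium, (306,142) small and (332,141) large. The cover is at (177,135). Next I measure these and confirm them in an enlarged crop.

Run:
```python
from h import *
img=read_camera('top'); m=camera_model('top')
c=cv2.resize(img[165:250,130:380],None,fx=3.2,fy=3.2,interpolation=cv2.INTER_CUBIC)
save('crop',c)
hsv=cv2.cvtColor(img,cv2.COLOR_RGB2HSV); g=img.astype(int)
for p in [(149,204),(194,202),(291,197),(250,200),(335,219),(177,132),(283,134),(306,142),(160,145)]: print(p,img[p[1],p[0]],hsv[p[1],p[0]])
def comps(mask,z,win,lo,hi):
    w=np.zeros_like(mask);w[win[1]:win[3],win[0]:win[2]]=mask[win[1]:win[3],win[0]:win[2]]
    cs,_=cv2.findContours(w,cv2.RETR_LIST,cv2.CHAIN_APPROX_NONE)
    for k in cs:
        if lo<cv2.contourArea(k)<hi:
            (cx,cy),r=cv2.minEnclosingCircle(k); M=cv2.moments(k); u,v=M['m10']/M['m00'],M['m01']/M['m00']
            P=np.array([onz(m,*q[0],z)[:2] for q in k],np.float32)
            print(round(u,1),round(v,1),'A',cv2.contourArea(k),onz(m,u,v,z)[:2].round(4),'rect',[np.round(a,4) for a in cv2.minAreaRect(P)])
gray=cv2.cvtColor(img,cv2.COLOR_RGB2GRAY); sat=hsv[:,:,1]
print('caps');comps(((sat<25)&(gray>110)&(gray<190)).astype(np.uint8),0.054,(135,180,360,245),40,500)
print('white');comps(((gray>190)&(sat<40)).astype(np.uint8),0.05,(135,180,360,245),20,500)
print('holes');comps((gray<70).astype(np.uint8),0.011,(255,115,360,170),80,800)
print('carrier');comps(((gray>200)&(sat<40)).astype(np.uint8),0.004,(250,115,365,175),1000,9000)
print('cover');comps((gray>205).astype(np.uint8),0.066,(122,105,235,165),1000,9000)
print('bar');comps((gray<170).astype(np.uint8),0.098,(150,120,205,145),50,900)
```

```text
(149, 204) [185 188 183] [ 48   7 188]
(194, 202) [187 190 186] [ 53   5 190]
(291, 197) [184 186 184] [ 60   3 186]
(250, 200) [233 237 238] [ 96   5 238]
(335, 219) [233 236 238] [102   5 238]
(177, 132) [176 179 175] [ 53   6 179]
(283, 134) [169 170 168] [ 45   3 170]
(306, 142) [49 48 50] [135  10  50]
(160, 145) [233 236 238] [102   5 238]
caps
193.4 237.0 A 88.0 [0.3247 0.1296] rect [array([0.3248, 0.1293]), array([0.0261, 0.0289]), np.float64(1.2234)]
243.8 231.0 A 244.5 [ 0.3433 -0.002 ] rect [array([ 0.3433, -0.0015]), array([0.1297, 0.0155]), np.float64(82.998)]
300.4 233.7 A 341.0 [ 0.3388 -0.1505] rect [array([ 0.3381, -0.1508]), array([0.0536, 0.0539]), np.float64(45.8468)]
334.0 218.9 A 247.5 [ 0.3792 -0.239 ] rect [array([ 0.3783, -0.2396]), array([0.0501, 0.049 ]), np.float64(45.6416)]
153.8 205.9 A 58.0 [0.4043 0.2373] rect [array([0.4034, 0.2388]), array([0.0209, 0.0335]), np.float64(46.7042)]
196.8 205.7 A 97.5 [0.4073 0.1235] rect [array([0.4061, 0.1244]), array([0.0255, 0.0449]), np.float64(20.8886)]
249.6 200.3 A 155.5 [ 0.4241 -0.0157] rect [array([ 0.4223, -0
[... 768 characters left out ...]
6 A 238.5 [ 0.5877 -0.0924] rect [array([ 0.5873, -0.0924]), array([0.0496, 0.0479]), np.float64(45.4969)]
331.5 140.7 A 330.0 [ 0.599  -0.2397] rect [array([ 0.5997, -0.2397]), array([0.0593, 0.0567]), np.float64(45.2082)]
carrier
305.2 142.6 A 2410.0 [ 0.5937 -0.1668] rect [array([ 0.5942, -0.1674]), array([0.0876, 0.2324]), np.float64(4.3706)]
305.0 142.6 A 3570.0 [ 0.5936 -0.1663] rect [array([ 0.5942, -0.1668]), array([0.1138, 0.2618]), np.float64(4.4311)]
cover
176.4 133.5 A 3193.0 [0.5978 0.1831] rect [array([0.5982, 0.1835]), array([0.0987, 0.2468]), np.float64(6.5567)]
bar
176.1 134.1 A 91.5 [0.5886 0.1774] rect [array([0.5889, 0.1785]), array([0.0168, 0.0874]), np.float64(12.1153)]
```

View pics/crop.png

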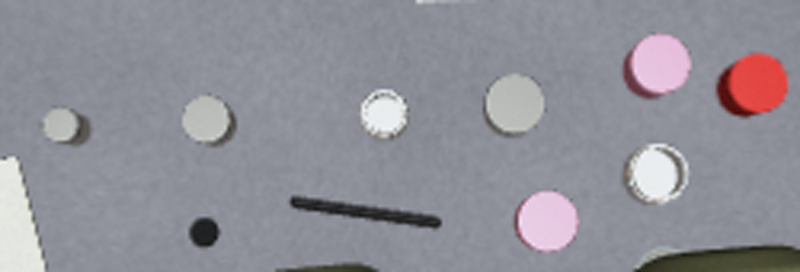

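View pics/wrist0.png

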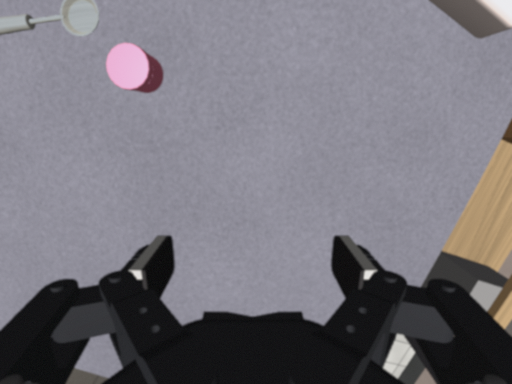

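The crop shows three solid grey caps, at (62,124), (207,119) and (515,103). These are small, medium and large by size. The ones at (384,113) and (657,173) are hollow open pots, and the pink and red ones are left alone. The wrist view shows only bench and a pink pot at (128,66). One more fit for the caps and the bar, then I move.

```bash
cat >> h.py <<'E'
def blobs(m,img,z,win,lo=60,hi=9000,a=165,b=205):
    f=img.astype(int); mask=((f[:,:,1]>=a)&(f[:,:,1]<b)&(f[:,:,0]-f[:,:,2]>-3)&(abs(f[:,:,0]-f[:,:,1])<12)).astype(np.uint8)
    w=np.zeros_like(mask);w[win[1]:win[3],win[0]:win[2]]=mask[win[1]:win[3],win[0]:win[2]]
    for k in cv2.findContours(w,cv2.RETR_EXTERNAL,cv2.CHAIN_APPROX_NONE)[0]:
        if not lo<cv2.contourArea(k)<hi: continue
        P=np.array([onz(m,*q[0],z)[:2] for q in k],np.float32)
        M=cv2.moments(k)
        print(np.round([M['m10']/M['m00'],M['m01']/M['m00']],1),onz(m,M['m10']/M['m00'],M['m01']/M['m00'],z)[:2].round(4),'circle',np.round(cv2.minEnclosingCircle(P)[0],4),round(cv2.minEnclosingCircle(P)[1],4),'rect',[np.round(q,4) for q in cv2.minAreaRect(P)])
def go(p,yaw):
    "shares from the current pose (straight down) to p, yaw"
    s=get_state(); e=np.array(s['ee_pos']); y=np.radians(s['eef_rot'][2]); d=np.array(p)-e
    X=np.array([np.cos(y),np.sin(y)]);Y=np.array([np.sin(y),-np.cos(y)])
    return dict(x=round(d[:2]@X/.15,3),y=round(d[:2]@Y/.15,3),z=round(-d[2]/.15,3),wz=round(-np.radians(yaw-s['eef_rot'][2])/1.5,3),n=np.linalg.norm(d)/.05)
E
python3 - <<'E'
from h import *
img=read_camera('top'); m=camera_model('top')
print('caps');blobs(m,img,0.054,(140,190,305,215),40)
print('bar');blobs(m,img,0.098,(150,120,205,145),40)
E
```

```text
caps
[148.2 203.6] [0.4101 0.2525] circle [0.4102 0.2526] 0.013 rect [array([0.4104, 0.2518]), array([0.0239, 0.0242]), np.float64(1.1799)]
[193.7 201.6] [0.4178 0.1318] circle [0.4175 0.1317] 0.0188 rect [array([0.4181, 0.1324]), array([0.0344, 0.0346]), np.float64(1.1411)]
[290.5 197.2] [ 0.4344 -0.1235] circle [ 0.4354 -0.1237] 0.0238 rect [array([ 0.4337, -0.1235]), array([0.0398, 0.0451]), np.float64(1.0675)]
bar
[173.8 130.6] [0.5976 0.1838] circle [0.598  0.1835] 0.0426 rect [array([0.5979, 0.1834]), array([0.0119, 0.0843]), np.float64(6.4458)]
```

apply_moves:
  commands:
    - {"wz": -0.1, "y": -1, "x": 0.6}
    - {"wz": -0.2, "y": -1, "x": 0.8}
    - {"wz": -0.3, "y": -1, "x": 1}
    - {"wz": -0.4, "y": -1, "x": 1}
    - {"wz": -0.5, "y": -1, "x": 1}
    - {"wz": -0.6, "y": -1, "x": 1}
    - {"wz": -0.7, "y": -1, "x": 1}
    - {"wz": -0.8, "y": -1, "x": 1}
    - {"wz": -0.883, "y": -1, "x": 1}
    - {"wz": -0.883, "y": -1, "x": 1}

```text
validation failed for argument at $.co...
```

apply_moves:
  commands:
    - {"x": 0.99, "y": -0.9, "z": 0.0, "wx": 0.0, "wy": 0.0, "wz": -0.5, "claw": 0.6}
    - {"x": 0.99, "y": -0.9, "z": 0.0, "wx": 0.0, "wy": 0.0, "wz": -0.5, "claw": 0.6}
    - {"x": 0.99, "y": -0.9, "z": 0.0, "wx": 0.0, "wy": 0.0, "wz": -0.5, "claw": 0.6}
    - {"x": 0.99, "y": -0.9, "z": 0.0, "wx": 0.0, "wy": 0.0, "wz": -0.5, "claw": 0.6}
    - {"x": 0.99, "y": -0.9, "z": 0.0, "wx": 0.0, "wy": 0.0, "wz": -0.5, "claw": 0.6}
    - {"x": 0.99, "y": -0.9, "z": 0.0, "wx": 0.0, "wy": 0.0, "wz": -0.5, "claw": 0.6}

```text
time: 0.85
ee_pos: [0.273, -0.3456, 0.2457]
eef_rot: [180.0, 0.0, 61.7]
ft_force: [-0.2, -0.4, -0.4]
gripper_width: 0.0681
grasp_force: 0.0
```

apply_moves:
  commands:
    - {"x": 0.99, "y": 0.16, "z": 0.0, "wz": -0.383, "claw": 0.6}
    - {"x": 0.99, "y": 0.16, "z": 0.0, "wz": -0.383, "claw": 0.6}
    - {"x": 0.99, "y": 0.16, "z": 0.0, "wz": -0.383, "claw": 0.6}
    - {"x": 0.99, "y": 0.16, "z": 0.0, "wz": -0.383, "claw": 0.6}
    - {"x": 0.99, "y": 0.16, "z": 0.0, "wz": -0.383, "claw": 0.6}

```text
validation failed for argument at $.co...
```

Run:
```python
from h import *
print(go((.4345,-.1235,.12),94.4))
```

```text
{'x': np.float64(1.814), 'y': np.float64(0.245), 'z': np.float64(0.838), 'wz': np.float64(-0.381), 'n': np.float64(6.0391006261419315)}
```

apply_moves:
  commands:
    - {"x": 1, "y": 0.16, "z": 0, "wx": 0, "wy": 0, "wz": -0.381, "claw": 0.6}
    - {"x": 1, "y": 0.16, "z": 0, "wx": 0, "wy": 0, "wz": -0.381, "claw": 0.6}
    - {"x": 1, "y": 0.16, "z": 0, "wx": 0, "wy": 0, "wz": -0.381, "claw": 0.6}
    - {"x": 1, "y": 0.16, "z": 0, "wx": 0, "wy": 0, "wz": -0.381, "claw": 0.6}
    - {"x": 1, "y": 0.16, "z": 0, "wx": 0, "wy": 0, "wz": -0.381, "claw": 0.6}

```text
time: 1.35
ee_pos: [0.3657, -0.226, 0.2452]
eef_rot: [-180.0, 0.0, 94.2]
ft_force: [-0.1, -0.3, 0.5]
gripper_width: 0.0686
grasp_force: 0.0
```

Run:
```python
from h import *
img=read_camera('wrist'); m=camera_model('wrist'); save('w1',img)
print(proj(m,(.4345,-.1235,.054)),onz(m,256,192,0))
blobs(m,img,0.054,(0,0,512,384),200)
print(go((.4345,-.1235,.042),94.4))
```

```text
[320.19822689  93.15162975] [ 0.37168602 -0.25898977  0.        ]
[421.8 139.5] [ 0.5646 -0.1655] circle [ 0.5653 -0.1662] 0.0411 rect [array([ 0.5652, -0.166 ]), array([0.0592, 0.0585]), np.float64(4.3085)]
[320.5  92.7] [ 0.4348 -0.123 ] circle [ 0.435  -0.1235] 0.0238 rect [array([ 0.4348, -0.1234]), array([0.0462, 0.0469]), np.float64(70.125)]
[429.4  82.6] [ 0.5598 -0.1009] circle [ 0.5605 -0.1014] 0.0411 rect [array([ 0.5606, -0.1016]), array([0.0596, 0.0598]), np.float64(3.9215)]
{'x': np.float64(0.655), 'y': np.float64(0.507), 'z': np.float64(1.355), 'wz': np.float64(-0.006), 'n': np.float64(4.764192918327054)}
```

apply_moves:
  commands:
    - {"x": 0.655, "y": 0.51, "z": 0.6, "wx": 0, "wy": 0, "wz": -0.004, "claw": 0.7}
    - {"x": 0.655, "y": 0.51, "z": 0.6, "wx": 0, "wy": 0, "wz": -0.004, "claw": 0.7}
    - {"x": 0.655, "y": 0.51, "z": 0.6, "wx": 0, "wy": 0, "wz": -0.004, "claw": 0.7}
    - {"x": 0.655, "y": 0.51, "z": 0.9, "wx": 0, "wy": 0, "wz": -0.004, "claw": 0.7}
    - {"x": 0.655, "y": 0.51, "z": 1.0, "wx": 0, "wy": 0, "wz": -0.004, "claw": 0.7}
    - {"x": 0.655, "y": 0.51, "z": 1.0, "wx": 0, "wy": 0, "wz": -0.004, "claw": 0.7}

```text
time: 2.0
ee_pos: [0.4333, -0.1233, 0.0933]
eef_rot: [-179.8, -0.2, 94.2]
ft_force: [0.5, -0.3, -0.1]
gripper_width: 0.0725
grasp_force: 0.0
```

Run:
```python
from h import *
print(go((.4348,-.1233,.040),94.4), get_state()['ee_pos'])
```

```text
{'x': np.float64(-0.001), 'y': np.float64(0.01), 'z': np.float64(0.356), 'wz': np.float64(-0.003), 'n': np.float64(1.0673264363181179)} [ 0.43328892 -0.12333174  0.09334491]
```

apply_moves:
  newtons: 40
  commands:
    - {"x": 0, "y": 0.01, "z": 0.2, "wx": 0, "wy": 0, "wz": 0, "claw": 0.7}
    - {"x": 0, "y": 0.01, "z": 0.355, "wx": 0, "wy": 0, "wz": 0, "claw": 0.7}
    - {"x": 0, "y": 0.01, "z": 0.355, "wx": 0, "wy": 0, "wz": 0, "claw": 0.7}
    - {"x": 0, "y": 0.01, "z": 0.355, "wx": 0, "wy": 0, "wz": 0, "claw": -0.5}
    - {"x": 0, "y": 0.01, "z": 0.355, "wx": 0, "wy": 0, "wz": 0, "claw": -0.5}
    - {"x": 0, "y": 0.01, "z": 0.355, "wx": 0, "wy": 0, "wz": 0, "claw": -0.5}
    - {"x": 0, "y": 0.01, "z": 0.355, "wx": 0, "wy": 0, "wz": 0, "claw": -0.5}
    - {"x": 0, "y": 0.01, "z": 0.355, "wx": 0, "wy": 0, "wz": 0, "claw": -0.5}
    - {"x": 0, "y": 0.01, "z": 0.355, "wx": 0, "wy": 0, "wz": 0, "claw": -0.5}

```text
time: 2.9
ee_pos: [0.4366, -0.1234, 0.0438]
eef_rot: [179.8, 0.2, 94.5]
ft_force: [-2.2, -2.6, 8.3]
gripper_width: 0.0488
grasp_force: 41.7
```

apply_moves:
  commands:
    - {"x": 0, "y": 0, "z": -0.2, "wx": 0, "wy": 0, "wz": 0, "claw": -0.5}
    - {"x": 0, "y": 0, "z": -0.4, "wx": 0, "wy": 0, "wz": 0, "claw": -0.5}
    - {"x": 0, "y": 0.2, "z": -0.5, "wx": 0, "wy": 0, "wz": 0, "claw": -0.5}
    - {"x": -0.3, "y": 0.4, "z": -0.5, "wx": 0, "wy": 0, "wz": 0, "claw": -0.5}
    - {"x": -0.6, "y": 0.6, "z": -0.5, "wx": 0, "wy": 0, "wz": 0, "claw": -0.5}
    - {"x": -0.85, "y": 0.8, "z": -0.5, "wx": 0, "wy": 0, "wz": 0, "claw": -0.5}
    - {"x": -0.85, "y": 1, "z": -0.5, "wx": 0, "wy": 0, "wz": 0, "claw": -0.5}
    - {"x": -0.85, "y": 1, "z": -0.5, "wx": 0, "wy": 0, "wz": 0, "claw": -0.5}
    - {"x": -0.85, "y": 1, "z": -0.5, "wx": 0, "wy": 0, "wz": 0, "claw": -0.5}

```text
time: 3.8
ee_pos: [0.5953, -0.2375, 0.1175]
eef_rot: [-180.0, 0.0, 94.5]
ft_force: [0.1, 0.3, -0.5]
gripper_width: 0.0489
grasp_force: 41.9
```

Run:
```python
from h import *
img=read_camera('wrist'); m=camera_model('wrist'); save('w2',img); save('s2',read_camera('side'))
s=get_state();print(s['ee_pos'],s['eef_rot'],s['gripper_width'],go((.599,-.2397,.046),94.4))
```

```text
[ 0.5946855  -0.23717706  0.11764611] [-1.79984655e+02 -6.27683124e-03  9.45516265e+01] 0.048848237941727886 {'x': np.float64(-0.019), 'y': np.float64(0.027), 'z': np.float64(0.478), 'wz': np.float64(0.002), 'n': np.float64(1.4364046073723502)}
```

View pics/w2.png

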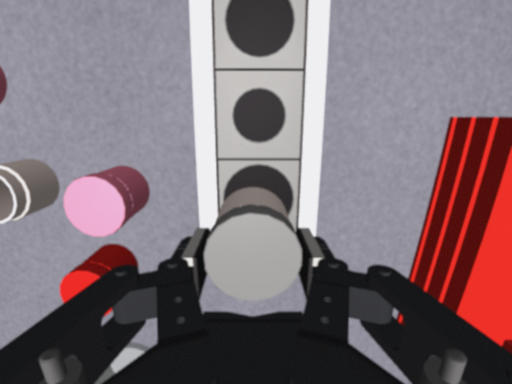

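The wrist view shows the large pot held upright at (255,255), just over its pocket at (258,205), which is the near end hole. The small hole is at (259,115) and the medium one at (260,20). Now lowering.

apply_moves:
  commands:
    - {"x": -0.015, "y": 0.028, "z": 0.2, "wx": 0, "wy": 0, "wz": 0, "claw": -0.5}
    - {"x": -0.015, "y": 0.028, "z": 0.38, "wx": 0, "wy": 0, "wz": 0, "claw": -0.5}
    - {"x": -0.015, "y": 0.028, "z": 0.43, "wx": 0, "wy": 0, "wz": 0, "claw": -0.5}
    - {"x": -0.015, "y": 0.028, "z": 0.46, "wx": 0, "wy": 0, "wz": 0, "claw": -0.5}
    - {"x": -0.015, "y": 0.028, "z": 0.465, "wx": 0, "wy": 0, "wz": 0, "claw": -0.5}
    - {"x": -0.015, "y": 0.028, "z": 0.465, "wx": 0, "wy": 0, "wz": 0, "claw": -0.5}

```text
time: 4.5
ee_pos: [0.6002, -0.2397, 0.0487]
eef_rot: [179.9, 0.1, 94.6]
ft_force: [1.2, -0.2, -0.5]
gripper_width: 0.049
grasp_force: 42.1
```

apply_moves:
  commands:
    - {"x": 0, "y": 0, "z": 0.007, "wx": 0, "wy": 0, "wz": 0, "claw": -0.5}
    - {"x": 0, "y": 0, "z": 0.007, "wx": 0, "wy": 0, "wz": 0, "claw": -0.5}
    - {"x": 0, "y": 0, "z": 0.007, "wx": 0, "wy": 0, "wz": 0, "claw": 0.7}
    - {"x": 0, "y": 0, "z": 0.007, "wx": 0, "wy": 0, "wz": 0, "claw": 0.7}
    - {"x": 0, "y": 0, "z": 0.007, "wx": 0, "wy": 0, "wz": 0, "claw": 0.7}
    - {"x": 0, "y": 0, "z": 0.007, "wx": 0, "wy": 0, "wz": 0, "claw": 0.7}
    - {"x": 0, "y": 0, "z": -0.15, "wx": 0, "wy": 0, "wz": 0, "claw": 0.7}
    - {"x": 0, "y": 0, "z": -0.4, "wx": 0, "wy": 0, "wz": 0, "claw": 0.7}
    - {"x": 0, "y": 0, "z": -0.7, "wx": 0, "wy": 0, "wz": 0, "claw": 0.7}
    - {"x": 0.3, "y": -0.3, "z": -0.7, "wx": 0, "wy": 0, "wz": 0, "claw": 0.7}
    - {"x": 0.6, "y": -0.6, "z": -0.7, "wx": 0, "wy": 0, "wz": 0, "claw": 0.7}
    - {"x": 0.9, "y": -0.9, "z": -0.7, "wx": 0, "wy": 0, "wz": 0, "claw": 0.7}
    - {"x": 1, "y": -1, "z": -0.7, "wx": 0, "wy": 0, "wz": 0, "claw": 0.7}

```text
time: 5.8
ee_pos: [0.4459, -0.1085, 0.1523]
eef_rot: [180.0, 0.0, 94.5]
ft_force: [1.1, 0.0, 0.1]
gripper_width: 0.0725
grasp_force: 0.0
```

Run:
```python
from h import *
img=read_camera('wrist'); m=camera_model('wrist'); save('w3',img); save('t3',read_camera('top'))
s=get_state();print(s['ee_pos'],s['eef_rot'],go((.418,.132,.1),94.4))
blobs(camera_model('top'),read_camera('top'),.058,(260,115,360,170),40)
```

```text
[ 0.44248375 -0.10562166  0.15180297] [-179.70996643   -0.20388604   94.66801288] {'x': np.float64(1.592), 'y': np.float64(-0.034), 'z': np.float64(0.345), 'wz': np.float64(0.003), 'n': np.float64(4.88864209985902)}
[301.9 160. ] [ 0.5341 -0.1524] circle [ 0.5246 -0.1515] 0.0591 rect [array([ 0.5337, -0.1546]), array([0.1174, 0.0302]), np.float64(71.3348)]
[275.9 150.8] [ 0.5575 -0.0829] circle [ 0.5421 -0.0782] 0.0416 rect [array([ 0.5433, -0.0761]), array([0.0234, 0.0828]), np.float64(59.6514)]
[278.3 136.1] [ 0.5976 -0.0889] circle [ 0.5885 -0.0896] 0.0388 rect [array([ 0.5901, -0.0895]), array([0.0416, 0.0677]), np.float64(8.4231)]
[306.  141.3] [ 0.585 -0.163] circle [ 0.5832 -0.1617] 0.0447 rect [array([ 0.5829, -0.1617]), array([0.0649, 0.0671]), np.float64(5.1619)]
[334.7 136.5] [ 0.6    -0.2403] circle [ 0.6014 -0.2425] 0.0265 rect [array([ 0.5986, -0.2399]), array([0.0439, 0.0461]), np.float64(1.3786)]
```

View pics/t3.png

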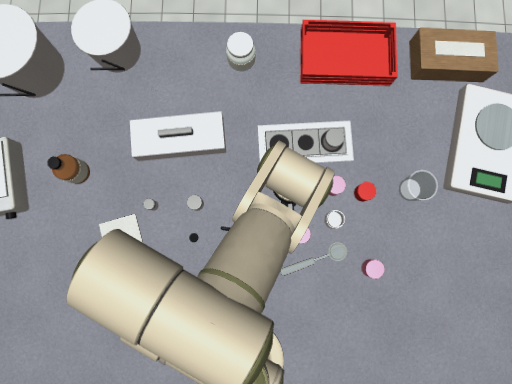

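The top view shows the large pot seated at (334,137), centred in its pocket at (0.600, -0.240). Medium pot next.

apply_moves:
  commands:
    - {"x": 0.35, "y": -0.03, "z": 0, "wx": 0, "wy": 0, "wz": 0, "claw": 0.6}
    - {"x": 0.7, "y": -0.03, "z": 0, "wx": 0, "wy": 0, "wz": 0, "claw": 0.6}
    - {"x": 1, "y": -0.03, "z": 0, "wx": 0, "wy": 0, "wz": 0, "claw": 0.6}
    - {"x": 1, "y": -0.03, "z": 0, "wx": 0, "wy": 0, "wz": 0, "claw": 0.6}

```text
time: 6.35
ee_pos: [0.4314, 0.0435, 0.1526]
eef_rot: [180.0, -0.0, 94.9]
ft_force: [-0.5, -0.3, -0.2]
gripper_width: 0.0685
grasp_force: 0.0
```

Run:
```python
from h import *
img=read_camera('wrist'); m=camera_model('wrist')
print(proj(m,(.418,.132,.054)))
blobs(m,img,0.054,(0,0,512,384),200)
print(go((.418,.132,.1),94.4))
```

```text
[245.19961768  89.97492036]
[245.1  92.1] [0.418  0.1303] circle [0.4183 0.1301] 0.0192 rect [array([0.418 , 0.1301]), array([0.0371, 0.0367]), np.float64(4.7391)]
{'x': np.float64(0.611), 'y': np.float64(-0.043), 'z': np.float64(0.351), 'wz': np.float64(0.005), 'n': np.float64(2.1179064537148795)}
```

apply_moves:
  commands:
    - {"x": 0.3, "y": -0.03, "z": 0, "wx": 0, "wy": 0, "wz": 0.005, "claw": 0.6}
    - {"x": 0.602, "y": -0.045, "z": 0.2, "wx": 0, "wy": 0, "wz": 0.005, "claw": 0.6}
    - {"x": 0.602, "y": -0.045, "z": 0.3, "wx": 0, "wy": 0, "wz": 0.005, "claw": 0.6}
    - {"x": 0.602, "y": -0.045, "z": 0.55, "wx": 0, "wy": 0, "wz": 0.005, "claw": 0.6}
    - {"x": 0.602, "y": -0.045, "z": 0.73, "wx": 0, "wy": 0, "wz": 0.005, "claw": 0.6}
    - {"x": 0.602, "y": -0.045, "z": 0.73, "wx": 0, "wy": 0, "wz": 0.005, "claw": 0.6}
    - {"x": 0.602, "y": -0.045, "z": 0.73, "wx": 0, "wy": 0, "wz": 0.005, "claw": -0.7}
    - {"x": 0.602, "y": -0.045, "z": 0.73, "wx": 0, "wy": 0, "wz": 0.005, "claw": -0.7}
    - {"x": 0.602, "y": -0.045, "z": 0.73, "wx": 0, "wy": 0, "wz": 0.005, "claw": -0.7}
    - {"x": 0.602, "y": -0.045, "z": 0.73, "wx": 0, "wy": 0, "wz": 0.005, "claw": -0.7}
    - {"x": 0.602, "y": -0.045, "z": 0.73, "wx": 0, "wy": 0, "wz": 0.005, "claw": -0.7}
    - {"x": 0.602, "y": -0.045, "z": 0.73, "wx": 0, "wy": 0, "wz": 0.005, "claw": -0.7}

```text
time: 7.6
ee_pos: [0.4186, 0.1286, 0.0443]
eef_rot: [179.8, 0.0, 94.1]
ft_force: [0.3, -2.0, 7.7]
gripper_width: 0.0386
grasp_force: 40.6
```

Run:
```python
from h import *
print(get_state()['ee_pos'],go((.5877,-.0924,.11),94.4))
```

```text
[0.41864487 0.12859931 0.04426507] {'x': np.float64(-1.551), 'y': np.float64(1.018), 'z': np.float64(-0.438), 'wz': np.float64(-0.003), 'n': np.float64(5.718090948472752)}
```

apply_moves:
  commands:
    - {"x": 0, "y": 0, "z": -0.2, "wx": 0, "wy": 0, "wz": 0, "claw": -0.7}
    - {"x": 0, "y": 0.1, "z": -0.45, "wx": 0, "wy": 0, "wz": 0, "claw": -0.7}
    - {"x": -0.2, "y": 0.3, "z": -0.55, "wx": 0, "wy": 0, "wz": 0, "claw": -0.7}
    - {"x": -0.5, "y": 0.5, "z": -0.55, "wx": 0, "wy": 0, "wz": 0, "claw": -0.7}
    - {"x": -0.8, "y": 0.7, "z": -0.55, "wx": 0, "wy": 0, "wz": 0, "claw": -0.7}
    - {"x": -1, "y": 0.9, "z": -0.55, "wx": 0, "wy": 0, "wz": 0, "claw": -0.7}
    - {"x": -1, "y": 1, "z": -0.55, "wx": 0, "wy": 0, "wz": 0, "claw": -0.7}
    - {"x": -1, "y": 1, "z": -0.55, "wx": 0, "wy": 0, "wz": 0, "claw": -0.7}

```text
time: 8.4
ee_pos: [0.5791, -0.011, 0.1256]
eef_rot: [179.9, 0.0, 94.0]
ft_force: [-0.6, 0.7, -1.0]
gripper_width: 0.0386
grasp_force: 40.5
```

Run:
```python
from h import *
m=camera_model('wrist'); img=read_camera('wrist'); save('w4',img)
g=cv2.cvtColor(img,cv2.COLOR_RGB2GRAY)
for k in cv2.findContours((g<75).astype(np.uint8)[:230],cv2.RETR_LIST,cv2.CHAIN_APPROX_NONE)[0]:
    if cv2.contourArea(k)>300: M=cv2.moments(k); u,v=M['m10']/M['m00'],M['m01']/M['m00']; print(u,v,cv2.contourArea(k),onz(m,u,v,.009))
print(proj(m,(.5877,-.0924,.009)),get_state()['ee_pos'],go((.5877,-.0924,.0485),94.4))
```

```text
251.76906666666665 215.8352 312.5 [ 0.57934034 -0.03303472  0.009     ]
16.79209083790133 160.77407987470633 1277.0 [0.34956074 0.00626452 0.009     ]
[255.81645292 269.94675766] [ 0.57767616 -0.01008979  0.12547095] {'x': np.float64(-0.552), 'y': np.float64(0.027), 'z': np.float64(0.513), 'wz': np.float64(-0.003), 'n': np.float64(2.2627394977191035)}
```

apply_moves:
  commands:
    - {"x": -0.3, "y": 0.02, "z": 0, "wx": 0, "wy": 0, "wz": -0.004, "claw": -0.7}
    - {"x": -0.54, "y": 0.02, "z": 0, "wx": 0, "wy": 0, "wz": -0.004, "claw": -0.7}
    - {"x": -0.545, "y": 0.02, "z": 0, "wx": 0, "wy": 0, "wz": -0.004, "claw": -0.7}
    - {"x": -0.545, "y": 0.02, "z": 0.1, "wx": 0, "wy": 0, "wz": -0.004, "claw": -0.7}
    - {"x": -0.545, "y": 0.02, "z": 0.35, "wx": 0, "wy": 0, "wz": -0.004, "claw": -0.7}
    - {"x": -0.545, "y": 0.02, "z": 0.45, "wx": 0, "wy": 0, "wz": -0.004, "claw": -0.7}
    - {"x": -0.545, "y": 0.02, "z": 0.5, "wx": 0, "wy": 0, "wz": -0.004, "claw": -0.7}
    - {"x": -0.545, "y": 0.02, "z": 0.5, "wx": 0, "wy": 0, "wz": -0.004, "claw": -0.7}
    - {"x": -0.545, "y": 0.02, "z": 0.5, "wx": 0, "wy": 0, "wz": -0.004, "claw": -0.7}

```text
time: 9.35
ee_pos: [0.5864, -0.0906, 0.0521]
eef_rot: [179.9, 0.1, 94.6]
ft_force: [-1.4, -3.3, 7.6]
gripper_width: 0.0386
grasp_force: 45.6
```

Run:
```python
from h import *
s=get_state();print(s['ee_pos'],s['ft_force'],s['eef_rot'])
a=read_camera('wrist'); b=read_camera('side')
m=camera_model('side');print(proj(m,(.5877,-.0924,.011)),onz(m,250,160,.011))
b=cv2.resize(b[100:230,180:330],(592,513),interpolation=cv2.INTER_CUBIC)
save('s5',b); save('w5',a); print(get_state()['ee_pos'],get_state()['ft_force'])
```

```text
[ 0.58635853 -0.09056128  0.05214537] [-1.4218771  -3.31962747  7.58490322] [1.79905970e+02 8.92241894e-02 9.45505985e+01]
[231.0849216  170.89328242] [ 0.58981436 -0.16469565  0.011     ]
[ 0.58634578 -0.09052295  0.05220728] [-0.70985647 -2.72915342  7.3198415 ]
```

View pics/s5.png

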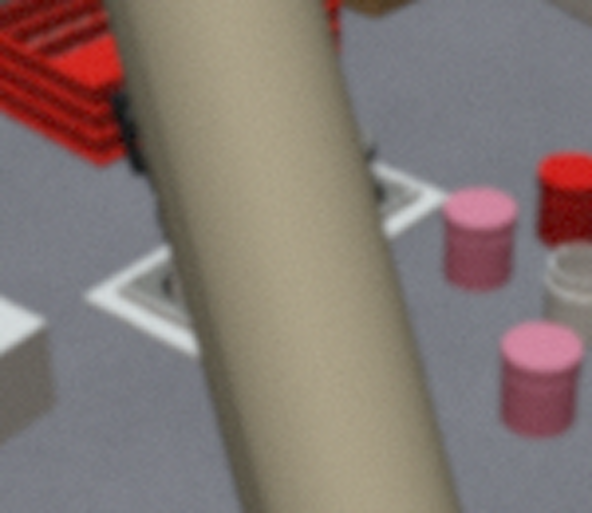

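View pics/w5.png

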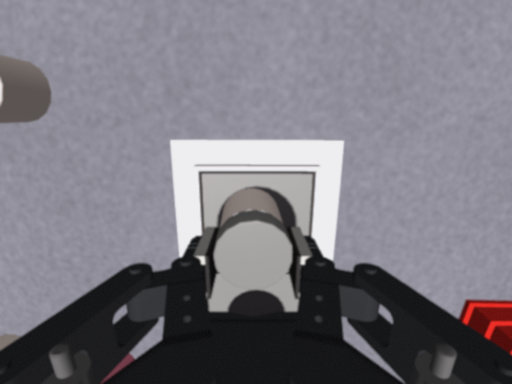

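The wrist view shows the medium pot at (252,250) near the left of its hole, with a dark crescent on the right at (290,215). It has touched the rim before reaching the floor. I measure the offset from the plate edges.

Run:
```python
from h import *
m=camera_model('wrist')
a=onz(m,200,172,.011);b=onz(m,314,172,.011);print(a,b,np.linalg.norm(a-b))
mid=(a+b)/2; y=np.array([b[1]-a[1],-(b[0]-a[0]),0]);y=-y/np.linalg.norm(y)
print('axis',y,'hole',mid+y*36,mid-y*36)
h=cv2.imread('pics/w5.png')
print('holes proj',proj(m,(.5877,-.0924,.011)),proj(m,(.5877,-.0924+.027,.011)),proj(m,(.5877+.027,-.0924,.011)))
# cap circle on top
g=h.astype(int)
for z in (.060,.066): 
    print(z,[onz(m,u,v,z)[:2].round(4) for u,v in ((213,250),(293,250),(253,208))])
for r in (205,212,220): print(r,h[r,196:320:2,1])
```

```text
[ 0.54912271 -0.05760069  0.011     ] [ 0.62240213 -0.05177013  0.011     ] 0.07351101397785866
axis [-0.07931545  0.99684957 -0.        ] hole [-2.26959389e+00  3.58318990e+01  1.10000000e-02] [ 3.44111873e+00 -3.59412698e+01  1.10000000e-02]
holes proj [255.23014351 226.52384458] [258.6254841  188.26307077] [294.51071161 229.36787   ]
0.06 [array([ 0.5656, -0.0864]), array([ 0.6053, -0.0832]), array([ 0.5836, -0.0628])]
0.066 [array([ 0.5663, -0.0832]), array([ 0.604 , -0.0802]), array([ 0.5835, -0.0608])]
205 [238 238 162  93 168 177 177 177 176 175 176 175 167 111  84 113 118 119
 122 122 125 125 126 126 125 126 128 128 125 127 126 125 124 123 122 121
 119 116 113 110  86  46  42  43  44  43  44  82 142 173 173 173 173 172
 173 173 172 137 101 215 238 238]
212 [238 238 181  86 158 177 176 176 177 176 174 147  69  70 110 116 117 121
 122 127 135 115  86  75  75  82  72  70  68  67  68  71  81  96 111 107
 108 114 116 113 109  96  52  42  41  41  43  41  47 110 164 174 173 171
 172 171 169 114 124 230 238 237]
220 [238 238 212  93 152 175 175 174 175 174 152  81  60 104 110  87  65  67
  66  68  68  70  72  74  76  81  90  96 103 112 118 109  92  80  71  68
  66  66  64  64  60  73  89  64  40  41  41  39  40  56 125 166 171 171
 171 171 164 102 157 235 238 238]
```

apply_moves:
  commands:
    - {"x": 0, "y": 0, "z": -0.08, "wx": 0, "wy": 0, "wz": 0, "claw": -0.7}
    - {"x": -0.042, "y": 0.015, "z": -0.08, "wx": 0, "wy": 0, "wz": 0, "claw": -0.7}
    - {"x": -0.042, "y": 0.015, "z": -0.08, "wx": 0, "wy": 0, "wz": 0, "claw": -0.7}
    - {"x": -0.042, "y": 0.015, "z": -0.08, "wx": 0, "wy": 0, "wz": 0, "claw": -0.7}

```text
time: 9.85
ee_pos: [0.5891, -0.0972, 0.0622]
eef_rot: [-180.0, -0.0, 94.5]
ft_force: [0.0, -0.4, 0.1]
gripper_width: 0.0388
grasp_force: 44.5
```

Run:
```python
from h import *
s=get_state();print(s['ee_pos'],s['eef_rot'],s['ft_force'])
a=read_camera('wrist'); m=camera_model('wrist'); save('w6',cv2.resize(a[130:330,150:360],(630,600),interpolation=cv2.INTER_CUBIC))
blobs(m,a,.07,(205,190,305,320),1000,9000,150,200)
print('hole far',proj(m,(.5886,-.0906+.027,.011)),'far edge of pot')
```

```text
[ 0.58906325 -0.09721777  0.06216955] [-1.79975097e+02 -1.83391717e-02  9.44654043e+01] [ 0.02817442 -0.36657015  0.08429218]
[252.5 261.6] [ 0.5884 -0.0978] circle [ 0.5893 -0.1064] 0.0308 rect [array([ 0.5889, -0.1015]), array([0.0468, 0.0513]), np.float64(4.5205)]
hole far [256.86104658 172.65595972] far edge of pot
```

View pics/w6.png

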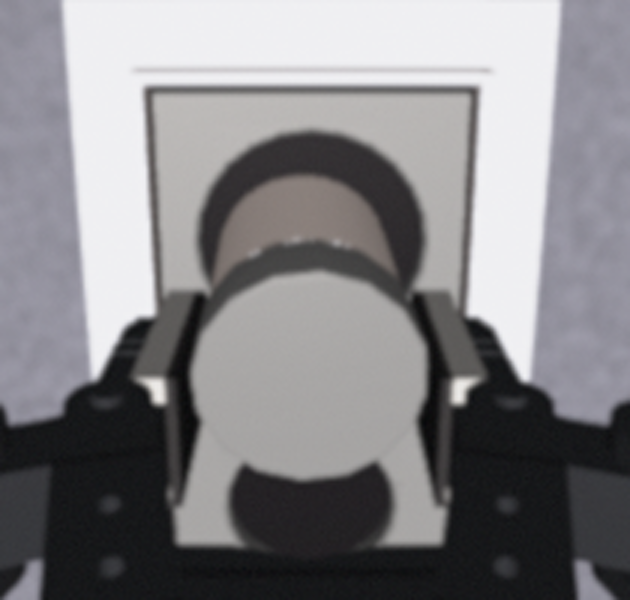

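Run:
```python
from h import *
m=camera_model('wrist')
f=lambda u,v:(150+u/3,130+v/3)
print('hole far',onz(m,*f(311,130),.011),'L/R',onz(m,*f(198,235),.011),onz(m,*f(426,235),.011))
print('pot far',onz(m,*f(302,174),.018))
print('cap L/R far near',[onz(m,*f(u,v),.072)[:2].round(4) for u,v in((191,372),(429,372),(312,270),(308,480))])
```

```text
hole far [ 0.58646724 -0.064238    0.011     ] L/R [ 0.5618792 -0.0913966  0.011    ] [ 0.6155016  -0.08718571  0.011     ]
pot far [ 0.58513235 -0.07291044  0.018     ]
cap L/R far near [array([ 0.5689, -0.094 ]), array([ 0.6078, -0.0909]), array([ 0.5873, -0.0746]), array([ 0.5896, -0.113 ])]
```

apply_moves:
  commands:
    - {"x": 0.012, "y": 0.003, "z": 0.03, "wx": 0, "wy": 0, "wz": 0, "claw": -0.7}
    - {"x": 0.012, "y": 0.003, "z": 0.06, "wx": 0, "wy": 0, "wz": 0, "claw": -0.7}
    - {"x": 0.012, "y": 0.003, "z": 0.09, "wx": 0, "wy": 0, "wz": 0, "claw": -0.7}
    - {"x": 0.012, "y": 0.003, "z": 0.09, "wx": 0, "wy": 0, "wz": 0, "claw": -0.7}
    - {"x": 0.012, "y": 0.003, "z": 0.09, "wx": 0, "wy": 0, "wz": 0, "claw": -0.7}

```text
time: 10.4
ee_pos: [0.5895, -0.0955, 0.0485]
eef_rot: [-180.0, -0.0, 94.5]
ft_force: [0.5, 0.5, -1.2]
gripper_width: 0.0389
grasp_force: 44.4
```

apply_moves:
  commands:
    - {"x": 0, "y": 0, "z": 0.005, "wx": 0, "wy": 0, "wz": 0, "claw": -0.7}
    - {"x": 0, "y": 0, "z": 0.005, "wx": 0, "wy": 0, "wz": 0, "claw": 0.6}
    - {"x": 0, "y": 0, "z": 0.005, "wx": 0, "wy": 0, "wz": 0, "claw": 0.6}
    - {"x": 0, "y": 0, "z": 0.005, "wx": 0, "wy": 0, "wz": 0, "claw": 0.6}
    - {"x": 0, "y": 0, "z": 0.005, "wx": 0, "wy": 0, "wz": 0, "claw": 0.6}
    - {"x": 0, "y": 0, "z": 0.005, "wx": 0, "wy": 0, "wz": 0, "claw": 0.6}
    - {"x": 0, "y": 0, "z": -0.15, "wx": 0, "wy": 0, "wz": 0, "claw": 0.6}
    - {"x": 0, "y": 0, "z": -0.4, "wx": 0, "wy": 0, "wz": 0, "claw": 0.6}
    - {"x": 0, "y": 0, "z": -0.7, "wx": 0, "wy": 0, "wz": 0, "claw": 0.6}
    - {"x": 0.2, "y": -0.3, "z": -0.7, "wx": 0, "wy": 0, "wz": 0, "claw": 0.6}
    - {"x": 0.5, "y": -0.6, "z": -0.7, "wx": 0, "wy": 0, "wz": 0, "claw": 0.6}
    - {"x": 0.8, "y": -0.9, "z": -0.7, "wx": 0, "wy": 0, "wz": 0, "claw": 0.6}
    - {"x": 1, "y": -1, "z": -0.7, "wx": 0, "wy": 0, "wz": 0, "claw": 0.6}
    - {"x": 1, "y": -1, "z": -0.7, "wx": 0, "wy": 0, "wz": 0, "claw": 0.6}

```text
time: 11.8
ee_pos: [0.425, 0.0449, 0.154]
eef_rot: [-179.9, -0.0, 94.6]
ft_force: [0.5, -0.1, -0.1]
gripper_width: 0.0683
grasp_force: 0.0
```

Run:
```python
from h import *
print(get_state()['ee_pos'],go((.4102,.22,.15),94.4),go((.4102,.2525,.043),94.4))
blobs(camera_model('top'),read_camera('top'),.058,(260,115,360,170),40,9000,180)
```

```text
[0.42501161 0.04485974 0.15398748] {'x': np.float64(1.172), 'y': np.float64(-0.005), 'z': np.float64(0.027), 'wz': np.float64(0.002), 'n': np.float64(3.5162135731907274)} {'x': np.float64(1.388), 'y': np.float64(0.012), 'z': np.float64(0.74), 'wz': np.float64(0.002), 'n': np.float64(4.718138696051282)}
[278.5 143. ] [ 0.5789 -0.0895] circle [ 0.5816 -0.0895] 0.0157 rect [array([ 0.5802, -0.0896]), array([0.0191, 0.0294]), np.float64(1.1717)]
[277.2 152.1] [ 0.5541 -0.0865] circle [ 0.567  -0.0904] 0.0373 rect [array([ 0.5665, -0.0911]), array([0.0462, 0.064 ]), np.float64(0.941)]
```

apply_moves:
  commands:
    - {"x": 0.35, "y": 0, "z": 0, "wx": 0, "wy": 0, "wz": 0, "claw": 0.45}
    - {"x": 0.7, "y": 0, "z": 0, "wx": 0, "wy": 0, "wz": 0, "claw": 0.45}
    - {"x": 1, "y": 0.005, "z": 0, "wx": 0, "wy": 0, "wz": 0, "claw": 0.45}
    - {"x": 1, "y": 0.005, "z": 0, "wx": 0, "wy": 0, "wz": 0, "claw": 0.45}
    - {"x": 1, "y": 0.005, "z": 0, "wx": 0, "wy": 0, "wz": 0, "claw": 0.45}

```text
time: 12.35
ee_pos: [0.4182, 0.1923, 0.1537]
eef_rot: [180.0, 0.0, 94.6]
ft_force: [0.0, -0.4, -0.2]
gripper_width: 0.0622
grasp_force: 0.0
```

Run:
```python
from h import *
read_camera('wrist')
img=read_camera('wrist'); m=camera_model('wrist')
blobs(m,img,0.054,(0,0,512,230),200)
print(get_state()['ee_pos'],go((.4102,.2525,.043),94.4))
t=read_camera('top');save('t7',cv2.resize(t[110:175,250:360],(780,460),interpolation=cv2.INTER_CUBIC))
```

```text
[249.4 126.8] [0.4102 0.2532] circle [0.4101 0.2529] 0.0139 rect [array([0.4102, 0.2533]), array([0.0275, 0.0268]), np.float64(4.3715)]
[0.41826806 0.19088788 0.15372652] {'x': np.float64(0.414), 'y': np.float64(-0.022), 'z': np.float64(0.738), 'wz': np.float64(-0.0), 'n': np.float64(2.539410025493468)}
```

View pics/t7.png

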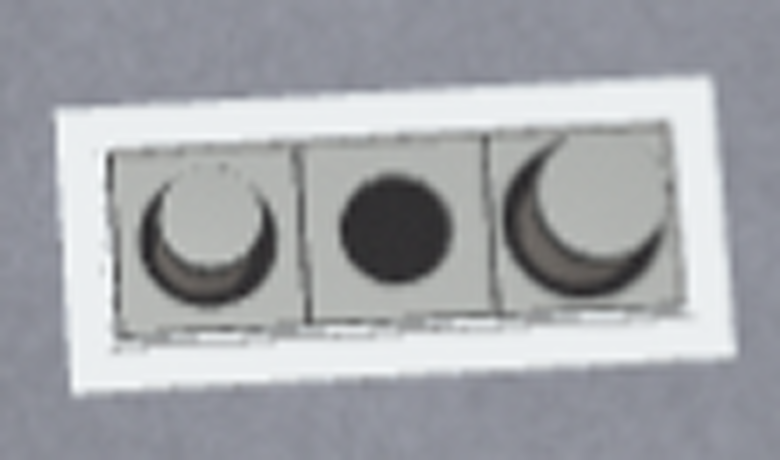

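Both placed pots stand upright in their own holes: medium at crop (212,215), large at (603,195). The small hole at (396,228) is free. Picking the small pot.

apply_moves:
  commands:
    - {"x": 0.3, "y": -0.02, "z": 0, "wx": 0, "wy": 0, "wz": 0, "claw": 0.45}
    - {"x": 0.415, "y": -0.022, "z": 0.2, "wx": 0, "wy": 0, "wz": 0, "claw": 0.45}
    - {"x": 0.415, "y": -0.022, "z": 0.3, "wx": 0, "wy": 0, "wz": 0, "claw": 0.45}
    - {"x": 0.415, "y": -0.022, "z": 0.55, "wx": 0, "wy": 0, "wz": 0, "claw": 0.45}
    - {"x": 0.415, "y": -0.022, "z": 0.735, "wx": 0, "wy": 0, "wz": 0, "claw": 0.45}
    - {"x": 0.415, "y": -0.022, "z": 0.735, "wx": 0, "wy": 0, "wz": 0, "claw": 0.45}
    - {"x": 0.415, "y": -0.022, "z": 0.735, "wx": 0, "wy": 0, "wz": 0, "claw": 0.45}
    - {"x": 0.415, "y": -0.022, "z": 0.735, "wx": 0, "wy": 0, "wz": 0, "claw": -0.9}
    - {"x": 0.415, "y": -0.022, "z": 0.735, "wx": 0, "wy": 0, "wz": 0, "claw": -0.9}
    - {"x": 0.415, "y": -0.022, "z": 0.735, "wx": 0, "wy": 0, "wz": 0, "claw": -0.9}
    - {"x": 0.415, "y": -0.022, "z": 0.735, "wx": 0, "wy": 0, "wz": 0, "claw": -0.9}
    - {"x": 0.415, "y": -0.022, "z": 0.735, "wx": 0, "wy": 0, "wz": 0, "claw": -0.9}
    - {"x": 0.415, "y": -0.022, "z": 0.735, "wx": 0, "wy": 0, "wz": 0, "claw": -0.9}
    - {"x": 0.415, "y": -0.022, "z": 0.735, "wx": 0, "wy": 0, "wz": 0, "claw": -0.9}

```text
time: 13.9
ee_pos: [0.41, 0.2539, 0.0449]
eef_rot: [179.8, -0.0, 94.5]
ft_force: [0.5, -0.8, 6.3]
gripper_width: 0.0287
grasp_force: 38.9
```

Run:
```python
from h import *
print(get_state()['ee_pos'],go((.594,-.1665,.15),94.4))
```

```text
[0.41004808 0.25388906 0.04490116] {'x': np.float64(-2.89), 'y': np.float64(1.003), 'z': np.float64(-0.701), 'wz': np.float64(0.001), 'n': np.float64(9.415116304966393)}
```

apply_moves:
  commands:
    - {"x": 0, "y": 0, "z": -0.2, "wx": 0, "wy": 0, "wz": 0, "claw": -0.9}
    - {"x": -0.1, "y": 0, "z": -0.5, "wx": 0, "wy": 0, "wz": 0, "claw": -0.9}
    - {"x": -0.35, "y": 0, "z": -0.7, "wx": 0, "wy": 0, "wz": 0, "claw": -0.9}
    - {"x": -0.7, "y": 0, "z": -0.7, "wx": 0, "wy": 0, "wz": 0, "claw": -0.9}
    - {"x": -1, "y": 0, "z": -0.7, "wx": 0, "wy": 0, "wz": 0, "claw": -0.9}

```text
time: 14.4
ee_pos: [0.4212, 0.1028, 0.1502]
eef_rot: [179.8, 0.0, 94.6]
ft_force: [0.2, -0.4, -0.9]
gripper_width: 0.0287
grasp_force: 39.8
```

apply_moves:
  commands:
    - {"x": -0.33, "y": 0, "z": 0, "wx": 0, "wy": 0, "wz": 0, "claw": -0.9}
    - {"x": -0.6, "y": 0.2, "z": 0, "wx": 0, "wy": 0, "wz": 0, "claw": -0.9}
    - {"x": -0.8, "y": 0.45, "z": 0, "wx": 0, "wy": 0, "wz": 0, "claw": -0.9}
    - {"x": -1, "y": 0.7, "z": 0, "wx": 0, "wy": 0, "wz": 0, "claw": -0.9}
    - {"x": -1, "y": 0.9, "z": 0, "wx": 0, "wy": 0, "wz": 0, "claw": -0.9}
    - {"x": -1, "y": 1, "z": 0, "wx": 0, "wy": 0, "wz": 0, "claw": -0.9}
    - {"x": -1, "y": 1, "z": 0, "wx": 0, "wy": 0, "wz": 0, "claw": -0.9}

```text
time: 15.1
ee_pos: [0.5835, -0.0338, 0.1487]
eef_rot: [179.9, 0.0, 94.5]
ft_force: [-0.5, -0.6, -0.3]
gripper_width: 0.0286
grasp_force: 39.8
```

Run:
```python
from h import *
print(get_state()['ee_pos'],go((.5943,-.1663,.065),94.4))
m=camera_model('wrist'); img=read_camera('wrist'); save('w8',img)
```

```text
[ 0.58345423 -0.03384552  0.14872093] {'x': np.float64(-0.886), 'y': np.float64(0.003), 'z': np.float64(0.558), 'wz': np.float64(0.001), 'n': np.float64(3.1414017733052817)}
```

apply_moves:
  commands:
    - {"x": -0.3, "y": 0, "z": 0, "wx": 0, "wy": 0, "wz": 0, "claw": -0.9}
    - {"x": -0.6, "y": 0, "z": 0, "wx": 0, "wy": 0, "wz": 0, "claw": -0.9}
    - {"x": -0.886, "y": 0.003, "z": 0, "wx": 0, "wy": 0, "wz": 0, "claw": -0.9}
    - {"x": -0.886, "y": 0.003, "z": 0, "wx": 0, "wy": 0, "wz": 0, "claw": -0.9}
    - {"x": -0.886, "y": 0.003, "z": 0.2, "wx": 0, "wy": 0, "wz": 0, "claw": -0.9}
    - {"x": -0.886, "y": 0.003, "z": 0.45, "wx": 0, "wy": 0, "wz": 0, "claw": -0.9}
    - {"x": -0.886, "y": 0.003, "z": 0.545, "wx": 0, "wy": 0, "wz": 0, "claw": -0.9}
    - {"x": -0.886, "y": 0.003, "z": 0.545, "wx": 0, "wy": 0, "wz": 0, "claw": -0.9}
    - {"x": -0.886, "y": 0.003, "z": 0.545, "wx": 0, "wy": 0, "wz": 0, "claw": -0.9}

```text
time: 16.05
ee_pos: [0.593, -0.1657, 0.068]
eef_rot: [180.0, 0.0, 94.5]
ft_force: [-0.1, 0.3, 0.2]
gripper_width: 0.0285
grasp_force: 39.8
```

Run:
```python
from h import *
print(get_state()['ee_pos'])
a=read_camera('wrist'); m=camera_model('wrist'); save('w9',cv2.resize(a[130:330,150:360],(630,600),interpolation=cv2.INTER_CUBIC))
```

```text
[ 0.59295022 -0.16567808  0.06797434]
```

View pics/w9.png

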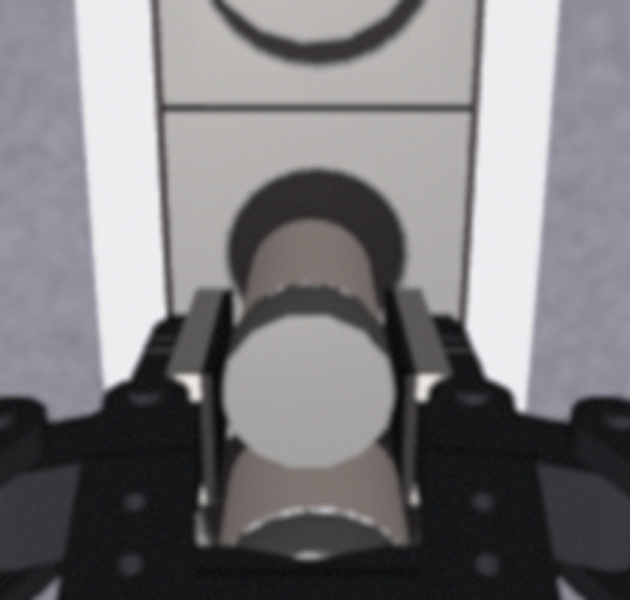

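The small pot is upright over the small hole, whose far edge is at crop (317,168) and the pot base's far edge at (311,218). Checking the offset.

Run:
```python
from h import *
m=camera_model('wrist')
f=lambda u,v:(150+u/3,130+v/3)
print('hole far',onz(m,*f(317,168),.011),'L/R',onz(m,*f(229,250),.011),onz(m,*f(405,250),.011))
print('pot far',onz(m,*f(311,218),.023))
print('cap',[onz(m,*f(u,v),.077)[:2].round(4) for u,v in((222,391),(395,391),(309,314),(308,468))])
```

```text
hole far [ 0.59317651 -0.14338976  0.011     ] L/R [ 0.57332915 -0.16572989  0.011     ] [ 0.61642366 -0.1623675   0.011     ]
pot far [ 0.59237567 -0.15219431  0.023     ]
cap [array([ 0.5783, -0.1666]), array([ 0.6071, -0.1644]), array([ 0.5917, -0.1515]), array([ 0.5938, -0.1804])]
```

apply_moves:
  commands:
    - {"x": 0.008, "y": 0.013, "z": 0.03, "wx": 0, "wy": 0, "wz": 0, "claw": -0.9}
    - {"x": 0.008, "y": 0.013, "z": 0.07, "wx": 0, "wy": 0, "wz": 0, "claw": -0.9}
    - {"x": 0.008, "y": 0.013, "z": 0.11, "wx": 0, "wy": 0, "wz": 0, "claw": -0.9}
    - {"x": 0.008, "y": 0.013, "z": 0.126, "wx": 0, "wy": 0, "wz": 0, "claw": -0.9}
    - {"x": 0.008, "y": 0.013, "z": 0.126, "wx": 0, "wy": 0, "wz": 0, "claw": -0.9}

```text
time: 16.6
ee_pos: [0.5949, -0.1647, 0.0489]
eef_rot: [180.0, 0.0, 94.5]
ft_force: [-2.3, 1.5, 9.9]
gripper_width: 0.0286
grasp_force: 40.7
```

apply_moves:
  commands:
    - {"x": 0, "y": 0, "z": 0, "wx": 0, "wy": 0, "wz": 0, "claw": 0.2}
    - {"x": 0, "y": 0, "z": 0, "wx": 0, "wy": 0, "wz": 0, "claw": 0.2}
    - {"x": 0, "y": 0, "z": 0, "wx": 0, "wy": 0, "wz": 0, "claw": 0.2}
    - {"x": 0, "y": 0, "z": 0, "wx": 0, "wy": 0, "wz": 0, "claw": 0.2}
    - {"x": 0, "y": 0, "z": 0, "wx": 0, "wy": 0, "wz": 0, "claw": 0.2}
    - {"x": 0, "y": 0, "z": -0.15, "wx": 0, "wy": 0, "wz": 0, "claw": 0.2}
    - {"x": 0, "y": 0, "z": -0.4, "wx": 0, "wy": 0, "wz": 0, "claw": 0.2}
    - {"x": 0, "y": 0, "z": -0.7, "wx": 0, "wy": 0, "wz": 0, "claw": 0.2}
    - {"x": 0.2, "y": 0, "z": -0.9, "wx": 0, "wy": 0, "wz": 0, "claw": 0.2}
    - {"x": 0.5, "y": 0, "z": -0.9, "wx": 0, "wy": 0, "wz": 0, "claw": 0.2}
    - {"x": 0.8, "y": 0, "z": -0.9, "wx": 0, "wy": 0, "wz": 0, "claw": 0.2}
    - {"x": 1, "y": 0, "z": -0.9, "wx": 0, "wy": 0, "wz": 0, "claw": 0.2}

```text
time: 17.8
ee_pos: [0.5826, -0.0127, 0.1832]
eef_rot: [180.0, -0.0, 94.5]
ft_force: [0.8, -0.5, 0.2]
gripper_width: 0.051
grasp_force: 0.0
```

Run:
```python
from h import *
print(get_state()['ee_pos'],go((.598,.11,.19),96.5))
```

```text
[ 0.58259438 -0.01270123  0.18322929] {'x': np.float64(0.807), 'y': np.float64(0.167), 'z': np.float64(-0.045), 'wz': np.float64(-0.023), 'n': np.float64(2.4769954670147096)}
```

apply_moves:
  commands:
    - {"x": 0.3, "y": 0.17, "z": -0.05, "wx": 0, "wy": 0, "wz": -0.023, "claw": 0}
    - {"x": 0.6, "y": 0.17, "z": -0.05, "wx": 0, "wy": 0, "wz": -0.023, "claw": 0}
    - {"x": 0.8, "y": 0.17, "z": -0.05, "wx": 0, "wy": 0, "wz": -0.023, "claw": 0}
    - {"x": 0.8, "y": 0.17, "z": -0.05, "wx": 0, "wy": 0, "wz": -0.023, "claw": 0}
    - {"x": 0.8, "y": 0.17, "z": -0.05, "wx": 0, "wy": 0, "wz": -0.023, "claw": 0}

```text
time: 18.3
ee_pos: [0.5992, 0.1067, 0.1903]
eef_rot: [-180.0, 0.0, 96.5]
ft_force: [0.5, 1.1, -0.3]
gripper_width: 0.0428
grasp_force: 0.0
```

Run:
```python
from h import *
read_camera('wrist'); a=read_camera('wrist'); m=camera_model('wrist'); save('w10',a)
s=get_state(); print(s['ee_pos'],s['eef_rot'],proj(m,(.598,.1835,.098)))
blobs(m,a,.098,(150,60,350,250),300,20000,120,222)
t=read_camera('top');save('t10',cv2.resize(t[110:175,250:360],(780,460),interpolation=cv2.INTER_CUBIC))
f=a.astype(int);g=f[:,:,1]
for r in (60,100,140): print(r,g[r,200:310:3])
print(go((.598,.1835,.084),96.5))
```

```text
[0.5993943  0.10539629 0.19035976] [-1.79993778e+02  1.25520663e-02  9.63850194e+01] [262.69768079 107.67221107]
[262.5 110. ] [0.598  0.1817] circle [0.5981 0.1795] 0.0398 rect [array([0.5985, 0.1794]), array([0.0155, 0.0784]), np.float64(6.4175)]
60 [136 141 224 228 228 227 228 228 227 227 227 228 228 228 227 227 228 228
 124 170 172 173 171 168 139 227 227 228 227 227 227 228 227 227 227 228
 228]
100 [132 134 185 228 227 228 228 228 227 227 228 228 227 227 228 228 228 228
 129 170 172 171 169 163 152 228 227 228 228 228 228 227 227 228 228 227
 228]
140 [131 134 140 224 227 228 228 228 228 227 228 227 228 228 227 228 228 228
 129 168 170 168 166 155 175 228 228 228 228 228 227 227 228 228 228 227
 228]
{'x': np.float64(0.52), 'y': np.float64(0.049), 'z': np.float64(0.709), 'wz': np.float64(-0.002), 'n': np.float64(2.6416538667610334)}
```

View pics/t10.png

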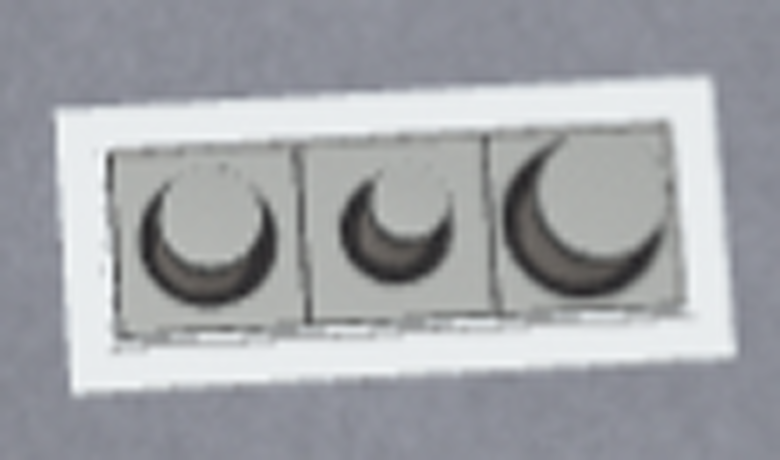

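View pics/w10.png

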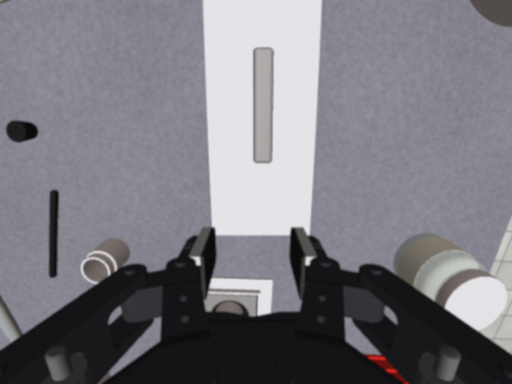

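All three pots are seated: (212,215), (405,205), (603,195) in the top crop. The cover's bar is at wrist (262,105), central and aligned with the jaws. Grasping it.

apply_moves:
  newtons: 80
  commands:
    - {"x": 0.3, "y": 0.049, "z": 0, "wx": 0, "wy": 0, "wz": -0.002, "claw": 0}
    - {"x": 0.518, "y": 0.049, "z": 0.1, "wx": 0, "wy": 0, "wz": -0.002, "claw": 0}
    - {"x": 0.518, "y": 0.049, "z": 0.3, "wx": 0, "wy": 0, "wz": -0.002, "claw": 0}
    - {"x": 0.518, "y": 0.049, "z": 0.5, "wx": 0, "wy": 0, "wz": -0.002, "claw": 0}
    - {"x": 0.518, "y": 0.049, "z": 0.65, "wx": 0, "wy": 0, "wz": -0.002, "claw": 0}
    - {"x": 0.518, "y": 0.049, "z": 0.7, "wx": 0, "wy": 0, "wz": -0.002, "claw": 0}
    - {"x": 0.518, "y": 0.049, "z": 0.7, "wx": 0, "wy": 0, "wz": -0.002, "claw": 0}
    - {"x": 0.518, "y": 0.049, "z": 0.7, "wx": 0, "wy": 0, "wz": -0.002, "claw": -1}
    - {"x": 0.518, "y": 0.049, "z": 0.7, "wx": 0, "wy": 0, "wz": -0.002, "claw": -1}
    - {"x": 0.518, "y": 0.049, "z": 0.7, "wx": 0, "wy": 0, "wz": -0.002, "claw": -1}
    - {"x": 0.518, "y": 0.049, "z": 0.7, "wx": 0, "wy": 0, "wz": -0.002, "claw": -1}
    - {"x": 0.518, "y": 0.049, "z": 0.7, "wx": 0, "wy": 0, "wz": -0.002, "claw": -1}
    - {"x": 0.518, "y": 0.049, "z": 0.7, "wx": 0, "wy": 0, "wz": -0.002, "claw": -1}
    - {"x": 0.518, "y": 0.049, "z": 0.7, "wx": 0, "wy": 0, "wz": -0.002, "claw": -1}

```text
time: 19.85
ee_pos: [0.5988, 0.1843, 0.0871]
eef_rot: [179.8, 0.0, 96.6]
ft_force: [1.3, -1.7, 7.0]
gripper_width: 0.0146
grasp_force: 79.8
```

Run:
```python
from h import *
s=get_state();print(s['ee_pos'],s['eef_rot'],go((.595,-.166,.18),94.4))
```

```text
[0.598797   0.18428243 0.08712354] [1.79800081e+02 1.99284718e-02 9.66097041e+01] {'x': np.float64(-2.317), 'y': np.float64(-0.294), 'z': np.float64(-0.619), 'wz': np.float64(0.026), 'n': np.float64(7.248123509848532)}
```

apply_moves:
  commands:
    - {"x": 0, "y": 0, "z": -0.1, "wx": 0, "wy": 0, "wz": 0, "claw": -1}
    - {"x": 0, "y": 0, "z": -0.3, "wx": 0, "wy": 0, "wz": 0, "claw": -1}
    - {"x": 0, "y": 0, "z": -0.5, "wx": 0, "wy": 0, "wz": 0, "claw": -1}
    - {"x": 0, "y": 0, "z": -0.65, "wx": 0, "wy": 0, "wz": 0, "claw": -1}
    - {"x": -0.15, "y": 0, "z": -0.7, "wx": 0, "wy": 0, "wz": 0.026, "claw": -1}
    - {"x": -0.35, "y": -0.1, "z": -0.7, "wx": 0, "wy": 0, "wz": 0.026, "claw": -1}
    - {"x": -0.55, "y": -0.1, "z": -0.7, "wx": 0, "wy": 0, "wz": 0.026, "claw": -1}
    - {"x": -0.75, "y": -0.1, "z": -0.7, "wx": 0, "wy": 0, "wz": 0.026, "claw": -1}
    - {"x": -1, "y": -0.12, "z": -0.7, "wx": 0, "wy": 0, "wz": 0.026, "claw": -1}

```text
time: 20.75
ee_pos: [0.597, 0.0328, 0.1906]
eef_rot: [-180.0, -0.0, 94.4]
ft_force: [1.2, -0.7, -2.1]
gripper_width: 0.0147
grasp_force: 78.8
```

apply_moves:
  commands:
    - {"x": -0.25, "y": 0, "z": 0, "wx": 0, "wy": 0, "wz": 0, "claw": -1}
    - {"x": -0.5, "y": 0, "z": 0, "wx": 0, "wy": 0, "wz": 0, "claw": -1}
    - {"x": -0.75, "y": 0, "z": 0, "wx": 0, "wy": 0, "wz": 0, "claw": -1}
    - {"x": -0.9, "y": 0, "z": 0, "wx": 0, "wy": 0, "wz": 0, "claw": -1}
    - {"x": -1, "y": 0, "z": 0, "wx": 0, "wy": 0, "wz": 0, "claw": -1}
    - {"x": -1, "y": 0, "z": 0, "wx": 0, "wy": 0, "wz": 0, "claw": -1}
    - {"x": -1, "y": 0, "z": 0, "wx": 0, "wy": 0, "wz": 0, "claw": -1}

```text
time: 21.45
ee_pos: [0.6086, -0.1154, 0.1904]
eef_rot: [-180.0, -0.0, 94.4]
ft_force: [-0.2, 0.3, -2.0]
gripper_width: 0.0144
grasp_force: 78.8
```

Run:
```python
from h import *
s=get_state();print(s['ee_pos'],s['eef_rot'],go((.5947,-.165,.12),94.4))
```

```text
[ 0.60857604 -0.11539081  0.19038921] [-1.79982750e+02 -3.69490073e-02  9.44021167e+01] {'x': np.float64(-0.323), 'y': np.float64(-0.118), 'z': np.float64(0.469), 'wz': np.float64(0.0), 'n': np.float64(1.7445065183585178)}
```

apply_moves:
  commands:
    - {"x": -0.2, "y": -0.1, "z": 0, "wx": 0, "wy": 0, "wz": 0, "claw": -1}
    - {"x": -0.323, "y": -0.118, "z": 0, "wx": 0, "wy": 0, "wz": 0, "claw": -1}
    - {"x": -0.323, "y": -0.118, "z": 0, "wx": 0, "wy": 0, "wz": 0, "claw": -1}
    - {"x": -0.323, "y": -0.118, "z": 0.15, "wx": 0, "wy": 0, "wz": 0, "claw": -1}
    - {"x": -0.323, "y": -0.118, "z": 0.15, "wx": 0, "wy": 0, "wz": 0, "claw": -1}
    - {"x": -0.323, "y": -0.118, "z": 0.15, "wx": 0, "wy": 0, "wz": 0, "claw": -1}

```text
time: 22.05
ee_pos: [0.595, -0.165, 0.1681]
eef_rot: [-180.0, -0.0, 94.4]
ft_force: [-0.7, -0.3, -1.4]
gripper_width: 0.0149
grasp_force: 78.6
```

Run:
```python
from h import *
s=get_state();print(s['ee_pos'],s['eef_rot'])
t=read_camera('top');m=camera_model('top');a=read_camera('wrist');mw=camera_model('wrist')
b=read_camera('side')
c=np.zeros((600,800,3),np.uint8)
c[:260,:440]=cv2.resize(t[105:170,245:355],(440,260)); c[260:600,:400]=cv2.resize(a[:340,56:456],(400,340)); c[:400,450:800]=cv2.resize(b[100:240,180:302],(350,400))
save('c11',c)
z=s['ee_pos'][2]-.0871
P=np.array
for name,zz in(('cover top',z+.066),('rim',.004)):
    print(name,zz)
# predicted cover corners in wrist view vs carrier
from math import *
C=P([.5945,-.166]);R=lambda q:P([cos(q),sin(q)])
for (l,w,zz) in ((.124,.05,z+.066),(.131,.057,.004)):
    print([proj(mw,[*(C+R(radians(4.4))*sx*w+R(radians(94.4))*sy*l),zz]).round() for sx,sy in((-1,1),(1,1),(-1,-1),(1,-1))],[proj(m,[*(C+R(radians(4.4))*sx*w+R(radians(94.4))*sy*l),zz]).round() for sx,sy in((-1,1),(1,1),(-1,-1),(1,-1))])
```

```text
[ 0.5950087  -0.16496739  0.16807672] [-1.79971690e+02 -3.48552903e-02  9.44334233e+01]
cover top 0.1469767188193769
rim 0.004
[array([153.,   8.]), array([352.,   8.]), array([186., 385.]), array([318., 385.])] [array([262., 152.]), array([260., 113.]), array([362., 147.]), array([359., 108.])]
[array([196.,  57.]), array([309.,  57.]), array([207., 284.]), array([297., 284.])] [array([259., 165.]), array([257., 125.]), array([353., 160.]), array([350., 120.])]
```

View pics/c11.png

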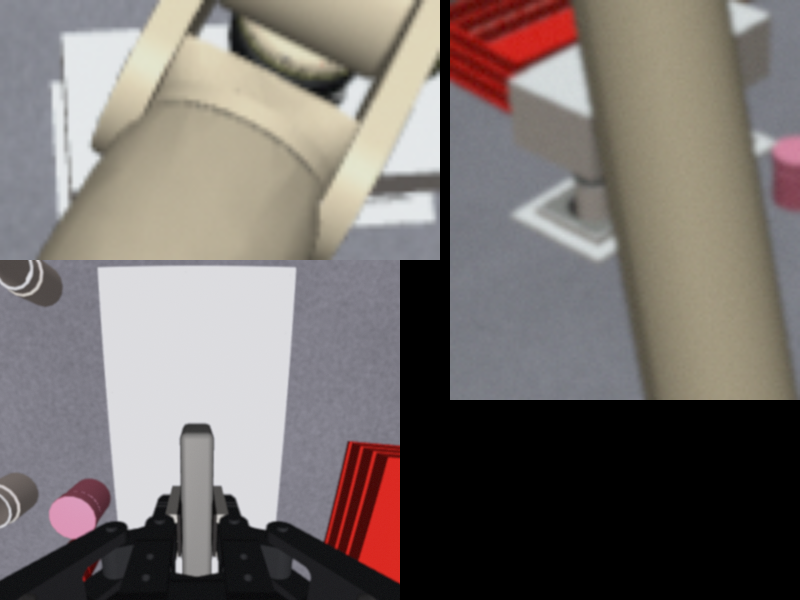

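The cover is level above the carrier. Its far corners in the wrist view, (154,8) and (352,7), match the prediction within 1 px. Lowering.

apply_moves:
  commands:
    - {"x": 0, "y": 0, "z": 0.1, "wx": 0, "wy": 0, "wz": 0, "claw": -1}
    - {"x": 0, "y": 0, "z": 0.2, "wx": 0, "wy": 0, "wz": 0, "claw": -1}
    - {"x": 0, "y": 0, "z": 0.3, "wx": 0, "wy": 0, "wz": 0, "claw": -1}
    - {"x": 0, "y": 0, "z": 0.38, "wx": 0, "wy": 0, "wz": 0, "claw": -1}
    - {"x": 0, "y": 0, "z": 0.43, "wx": 0, "wy": 0, "wz": 0, "claw": -1}
    - {"x": 0, "y": 0, "z": 0.46, "wx": 0, "wy": 0, "wz": 0, "claw": -1}
    - {"x": 0, "y": 0, "z": 0.48, "wx": 0, "wy": 0, "wz": 0, "claw": -1}
    - {"x": 0, "y": 0, "z": 0.495, "wx": 0, "wy": 0, "wz": 0, "claw": -1}
    - {"x": 0, "y": 0, "z": 0.495, "wx": 0, "wy": 0, "wz": 0, "claw": -1}
    - {"x": 0, "y": 0, "z": 0.495, "wx": 0, "wy": 0, "wz": 0, "claw": -1}

```text
time: 23.2
ee_pos: [0.5949, -0.1659, 0.094]
eef_rot: [180.0, 0.0, 94.4]
ft_force: [0.3, 0.3, -1.8]
gripper_width: 0.0141
grasp_force: 78.9
```

apply_moves:
  commands:
    - {"x": 0, "y": 0, "z": 0.01, "wx": 0, "wy": 0, "wz": 0, "claw": -1}
    - {"x": 0, "y": 0, "z": 0.018, "wx": 0, "wy": 0, "wz": 0, "claw": -1}
    - {"x": 0, "y": 0, "z": 0.018, "wx": 0, "wy": 0, "wz": 0, "claw": -1}

```text
time: 23.5
ee_pos: [0.5948, -0.1659, 0.0911]
eef_rot: [180.0, 0.0, 94.4]
ft_force: [-0.9, 0.4, -0.4]
gripper_width: 0.0144
grasp_force: 79.1
```

Force just going to zero: contact. One mm more, then release and back off.

apply_moves:
  commands:
    - {"x": 0, "y": 0, "z": 0.006, "wx": 0, "wy": 0, "wz": 0, "claw": -1}
    - {"x": 0, "y": 0, "z": 0.006, "wx": 0, "wy": 0, "wz": 0, "claw": -1}
    - {"x": 0, "y": 0, "z": 0.006, "wx": 0, "wy": 0, "wz": 0, "claw": 0}
    - {"x": 0, "y": 0, "z": 0.006, "wx": 0, "wy": 0, "wz": 0, "claw": 0}
    - {"x": 0, "y": 0, "z": 0.006, "wx": 0, "wy": 0, "wz": 0, "claw": 0}
    - {"x": 0, "y": 0, "z": 0.006, "wx": 0, "wy": 0, "wz": 0, "claw": 0}
    - {"x": 0, "y": 0, "z": 0.006, "wx": 0, "wy": 0, "wz": 0, "claw": 0}
    - {"x": 0, "y": 0, "z": -0.15, "wx": 0, "wy": 0, "wz": 0, "claw": 0}
    - {"x": 0, "y": 0, "z": -0.4, "wx": 0, "wy": 0, "wz": 0, "claw": 0}
    - {"x": 0, "y": 0, "z": -0.7, "wx": 0, "wy": 0, "wz": 0, "claw": 0}
    - {"x": 0.3, "y": -0.3, "z": -0.8, "wx": 0, "wy": 0, "wz": 0, "claw": 0}
    - {"x": 0.6, "y": -0.6, "z": -0.8, "wx": 0, "wy": 0, "wz": 0, "claw": 0}
    - {"x": 0.9, "y": -0.9, "z": -0.8, "wx": 0, "wy": 0, "wz": 0, "claw": 0}
    - {"x": 1, "y": -1, "z": -0.8, "wx": 0, "wy": 0, "wz": 0, "claw": 0}

```text
time: 24.9
ee_pos: [0.4423, -0.0355, 0.2109]
eef_rot: [180.0, 0.0, 94.4]
ft_force: [0.4, 1.0, 0.0]
gripper_width: 0.0423
grasp_force: 0.0
```

apply_moves:
  commands:
    - {"x": 0.3, "y": 0, "z": 0, "wx": 0, "wy": 0, "wz": 0, "claw": 0}
    - {"x": 0.6, "y": 0, "z": 0, "wx": 0, "wy": 0, "wz": 0, "claw": 0}
    - {"x": 0.9, "y": 0, "z": 0, "wx": 0, "wy": 0, "wz": 0, "claw": 0}
    - {"x": 1, "y": 0, "z": 0, "wx": 0, "wy": 0, "wz": 0, "claw": 0}
    - {"x": 1, "y": 0, "z": 0, "wx": 0, "wy": 0, "wz": 0, "claw": 0}

```text
time: 25.4
ee_pos: [0.4321, 0.1147, 0.211]
eef_rot: [180.0, -0.0, 94.6]
ft_force: [-0.3, -0.1, 0.7]
gripper_width: 0.0428
grasp_force: 0.0
```

Run:
```python
from h import *
t=read_camera('top');b=read_camera('side');m=camera_model('top')
blobs(m,t,.102,(260,105,350,155),40)
g=cv2.cvtColor(t,cv2.COLOR_RGB2GRAY)
c=np.zeros((600,800,3),np.uint8)
c[:375,:800]=cv2.resize(t[100:250,100:420],(800,375),interpolation=cv2.INTER_CUBIC); c[375:600,:400]=cv2.resize(b[110:245,140:380],(400,225),interpolation=cv2.INTER_CUBIC)
save('c12',c); ms=camera_model('side')
from math import *
C=np.array([.5948,-.1665]);R=lambda q:np.array([cos(q),sin(q)])
for n,mm,u0,v0,k,o in(('top',m,100,100,2.5,0),('side',ms,140,110,5/3,375)):
    print(n,[((proj(mm,[*(C+R(radians(4.4))*sx*.05+R(radians(94.4))*sy*.124),.07])-[u0,v0])*k+[0,o]).round() for sx,sy in((-1,1),(1,1),(-1,-1),(1,-1))])
```

```text
[308.6 134.3] [ 0.5936 -0.1651] circle [ 0.5912 -0.1673] 0.043 rect [array([ 0.5939, -0.1671]), array([0.0116, 0.0858]), np.float64(4.697)]
top [array([406., 145.]), array([400.,  52.]), array([639., 132.]), array([631.,  40.])]
side [array([150., 470.]), array([105., 447.]), array([252., 407.]), array([207., 389.])]
```

View pics/c12.png

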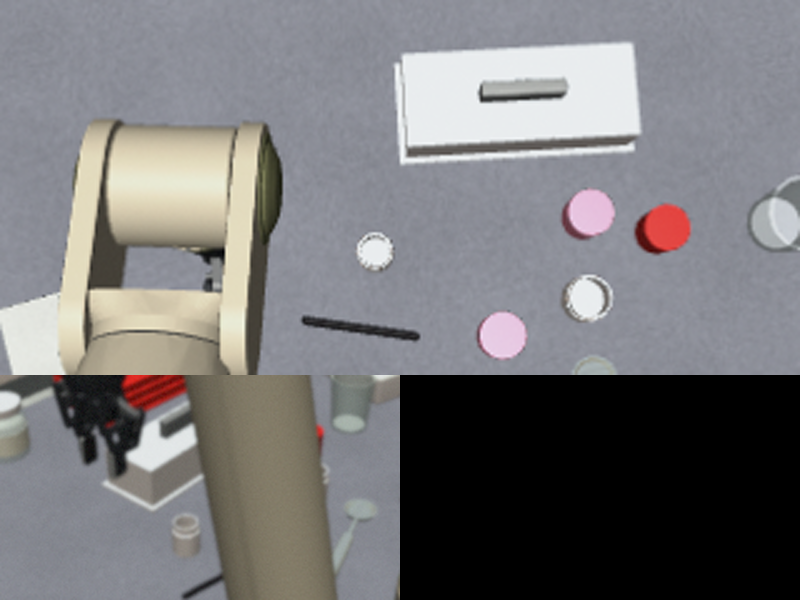

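The cover sits down on the carrier. Its top corners in the composite, (403,53), (632,43) and (639,134), match the fully seated prediction. The ledge is visible all round, and the open pots at (375,250) and (588,297) have not moved. Handing in.

```bash
python3 -c "
from station import *
print(sign_off())"
```

```text
the job is handed in; nothing more can be done
None
```

I packed all three capped pots upright in their matching pockets, set the cover down level on the carrier's ledge, left the open pots where they stood, and signed the job off at about 25 s; the sign-off gave no verdict.

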